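# Hold a rinsed nail buffer on its tray in front of the drying fan

## Task

Set the little nail fan to blow straight and level: swivel its head square with its base, facing out over the toggle switch side, and tilt it until it blows horizontally. Then lift the round enamel tray by its bar handle, damp grey buffer riding on it, and hold it still and level in the air, centred in front of the fan at about hub height, rim about 5 cm from the grille, touching nothing. Keep the tray level all the way, disturb nothing else on the sill, and finish still holding it there; I will switch the fan on.

Things in the scene. Friction and masses are not known exactly. Their poses are not given: they have to be found in the camera images.
- fan: Base of the small white nail dryer fan, a block 110 x 110 x 30 mm fixed to the sill. Origin: centre of its underside, exactly under the swivel axis. Its front is its own -x side, where a small toggle switch stands on its top; z is up. The yoke and the head stand on it, 210 mm high in all when level.
- fan_swivel (a joint): Swivel of the fan's grey yoke with the head, rad, about the vertical axis through the base's origin. 0: the head faces square out over the base's front (-x of the base). Positive: turned counter-clockwise seen from above. Range -1.2 to 1.2; stiff friction (0.1 N m), stays where it is left.
- fan_head (a joint): Tilt of the fan's head in its yoke, rad, about the yoke's left-right (y) axis through the hub, 120 mm above the sill. 0: it blows horizontally, the tab on top is upright. Positive: it blows upwards and the tab leans to the back. Range -0.8 to 0.8; stiff friction (0.12 N m), stays where it is left.
- fan_hub (a point): Centre of the fan head, where swivel and tilt axes meet, 120 mm above the sill. The head is a drum of 90 mm diameter, 40 mm deep; its grille is 25 mm in front of this point. Axes turn with the head: -x is the blowing direction, y the tilt axis, z towards the tab. The yoke arms stand beside the drum, inner faces 53 mm from the hub, tops 12 mm above it.
- fan_tab (a point): Grip point on the flat upright tab on top of the fan head, 76 mm from the hub along the head's z. The tab is 24 mm wide along the head's y (pinch it across this width: it can then pivot between the fingers as the head tilts), 14 mm thick, and runs from the drum (45 mm from the hub) to 90 mm from the hub. Axes as fan_hub.
- tray: Round white enamel tray with a blue rim, outer diameter 170 mm, rim 14 mm high (16 mm with the bead), inner floor 4 mm above its underside, flat floor radius 75 mm, about 0.24 kg. Origin: centre of its underside; z up. A wooden bar handle stands above its centre on two posts.
- tray_handle (a point): Centre of the tray's wooden bar handle, 73 mm above the tray's underside. The bar is 76 mm long along the tray's x, 14 mm wide along y (pinch it across this) and 22 mm high (62 to 84 mm above the underside); its two steel posts, 8 mm thick, stand 27 mm either side of its centre. Axes as the tray.
- buffer: Grey plastic nail buffer, a block 68 x 26 x 20 mm lying loose on the tray's floor beside the handle, about 30 g. Origin: centre of its underside; long side x.
- bottle_a: Bystander: closed polish bottle of pink glass, 32 mm diameter, 65 mm high, standing. Origin: centre of its underside.
- bottle_b: Bystander: the other polish bottle, same as bottle_a.
- stick: Bystander: wooden orange stick, 117 mm long along its x, 7 mm thick, lying on the sill. Origin: underside of its middle.
- jar: Bystander: glass jar with a metal lid, 72 mm diameter, 85 mm high. Origin: centre of its underside.
- cup: Bystander: white cup without handle, 72 mm diameter, 85 mm high. Origin: centre of its underside.
- saucer: Bystander: small white saucer, 100 mm diameter, 16 mm high, no handle. Origin: centre of its underside.
Mind the look-alikes: they are no part of the job. Leave any red or yellow look-alike of the tray alone.

How it is judged:
By the outcome, as a careful person would: the job done as asked, in the order asked, and still so for the second after the job is handed in, while the arm keeps its last pose, push and grip.
It also fails if it takes over 64 s, if anything falls off the work surface, if the arm or the gripper's body presses on something with over 40 N, if the wrist force passes 120 N, or if a joint passes its speed limit or range.

## Robot

A 6-joint arm with a two-finger parallel gripper is mounted at the origin on the work surface. World frame = base frame: x ahead of the robot, y to its left, z up, the work surface at z = 0. Lengths are in m, angles in rad, forces in N, time in s.
With the tool pointing down it reaches from about 0.275 to 0.825 m from the base axis. Payload 5.2 kg.
Tool frame: the origin (TCP) lies midway between the tips of the shut fingers; the grasp point (between the pads) lies 19 mm behind it (robot.grip_point_offset is the distance from the TCP to the grasp point, in m); z points along the fingers, y is the line along which they close (so a half turn about z gives the same grasp; the last joint's range is limited). The gripper opens to 93 mm and grips with 3 to 60 N. Pads are 15 mm wide; open, the fingers measure 128 mm over their backs; the gripper's body (75 mm by 188 mm) begins 65 mm behind the grasp point.
Start: joints at [-1.507, 0.259, 1.535, -0, 1.348, -0.203], TCP at [0.145, -0.531, 0.219] pointing down, gripper open.
Joint ranges: [-3.14, 3.14], [-0.91, 2.08], [0.19, 2.58], [-1.22, 4.36], [0.22, 2.71], [-3.12, 3.12]. Speed limits (rad/s): [2.57, 2.57, 3.14, 3.14, 3.14, 3.14].

## Interface

Orientations are given as a unit quaternion [x, y, z, w].
In Python, from cell import robot gives the robot as it stands. The module is installed in compiled form; this text tells all that it offers.
- The arm moves only by the tool apply_moves, never from a script. Its arguments are lists of equal length, an entry for each row: "dp": the shift along the tool's x, y, z each as a share of 0.2 m, from -1 to 1, a list of three; "roll": the turn about the tool's z as a share of 180 degrees, from -1 to 1; "fingers": the finger opening in mm, from 0 to 93. A call has 1 to 12 rows; each row is the pose to reach, as a shift and turn from the pose commanded when the call began, along the tool's axes at that moment, turning the shorter way round; what a row does not reach only later rows make up. A row lasts 1/10 s, in which the tool goes at most 50 mm and 8.59 degrees, less where a joint would pass 70% of its speed; a pose out of reach is approached as far as the arm can. A call with a number of a shift or a turn outside -1 to 1 is refused whole. A call with a gripper value outside its range is refused whole. The fingers move at their own pace and stop on an object; the grip force is fixed at half the most. Time passes only in rows, so rows that repeat a pose let the fingers close. It gives the time, the measured TCP pose, the force, the opening and the grip force at its end, in the units of the state.
- robot.get_state(): the state, without advancing time (a new reading comes with each control period).
- robot.capture(name): name is "side" or "top" or "wrist"; returns a dict with "frame" (480x640x3 uint8, blue, green, red), "z_map" (480x640 float32, m along the optical axis (not along the pixel's ray), 0 where there is no reading), "mtx" (3x3 intrinsics, pixels), "camera_from_world" (4x4, takes a point from world to camera coordinates). Camera axes: x right, y down, z forward; pixel columns grow to the right and rows downward; lengths in m; the calibration is good to about 2 mm. A picture is of the moment at which its call begins.
- robot.job_done(): hands the job in; it is judged then, once.
The state is a dict: "t": time; "qpos": joint angles; "qd": joint speeds; "effort": joint torques, N m; "tool_pos": TCP position; "tool_rot": TCP orientation; "contact_force": force on the tool from outside, world axes, zero at the start; "moment": the same for the moment, N m; "width": opening from 0.0 (shut) to 1.0 (fully open); "grip_force": force on a finger pad.
Only numpy, scipy, OpenCV 4.12 (cv2) and the standard library are available. Lean on these libraries where they do the work, as an engineer would, in place of code of your own. Each camera call takes 0.05 s, during which the arm holds its last target. There are 200 camera calls.

## Working session

There is one attempt and no reset: what is moved stays moved. The work goes in short steps, Python scripts to look and compute and a tool call to move; the robot and the scene stay as the last step left them, time stands still between calls to the robot, and variables do not carry over. Pictures are saved under pics/ and viewed, at most 10 in all, crops included, and the job is handed in when it is done.

Besides the shell and the picture viewer there is one more tool, called after "Emit:" as name([rows], argument=value, ...), one row to a line, values as JSON. apply_moves: Moves the arm, as the interface text tells. Shift numbers are shares of 0.2 m and turn numbers shares of 180 degrees, none past 1 either way. Its arguments: {"type":"object","properties":{"dp":{"type":"array"},"roll":{"type":"array"},"fingers":{"type":"array"}},"required":["dp","roll","fingers"]}

```bash
mkdir -p pics
python3 - <<'E'
from cell import robot
import cv2,numpy as np,pickle
for n in("top","side"):
    c=robot.capture(n); pickle.dump(c,open(n+"0.pkl","wb")); cv2.imwrite(f"pics/{n}0.png",c["frame"])
    T=np.linalg.inv(c["camera_from_world"]); print(n,T.round(3).tolist(),c["mtx"].round(1).tolist(),(c["z_map"]>0).mean())
print(robot.get_state(), robot.grip_point_offset)
E
```

```text
top [[0.023, -0.988, 0.15, 0.337], [-1.0, -0.024, -0.005, -0.076], [0.009, -0.15, -0.989, 1.478], [0.0, 0.0, 0.0, 1.0]] [[474.8, 0.0, 319.0], [0.0, 474.8, 243.5], [0.0, 0.0, 1.0]] 0.9959733072916667
side [[-0.996, -0.054, 0.067, 0.411], [-0.086, 0.55, -0.831, 1.129], [0.009, -0.834, -0.552, 0.936], [0.0, 0.0, 0.0, 1.0]] [[595.4, 0.0, 332.8], [0.0, 595.4, 244.1], [0.0, 0.0, 1.0]] 0.9961197916666666
{'t': 0.1, 'qpos': array([-1.50682500e+00,  2.59256063e-01,  1.53597126e+00, -5.49600235e-06,
        1.34802395e+00, -2.02821703e-01]), 'qd': array([-0.00070725, -0.00187919, -0.00343773, -0.00047229,  0.00056486,
       -0.0003807 ]), 'effort': array([ 2.74207523e-03, -4.38207078e+01, -2.84644550e+01,  7.20576011e-02,
        3.61339306e-02, -5.08601715e-05]), 'tool_pos': array([ 0.14497808, -0.53002838,  0.21790938]), 'tool_rot': array([ 9.91115449e-01,  1.33001800e-01,  5.48555229e-05, -8.27496575e-04]), 'contact_force': array([ 0.46440578,  0.0189899 , -0.05076896]), 'moment': array([-0.04321522, -0.00584877,  0.02659467]), 'grip_force': 0.0, 'width': 0.9987918335000385} 0.0188
```

View pics/top0.png

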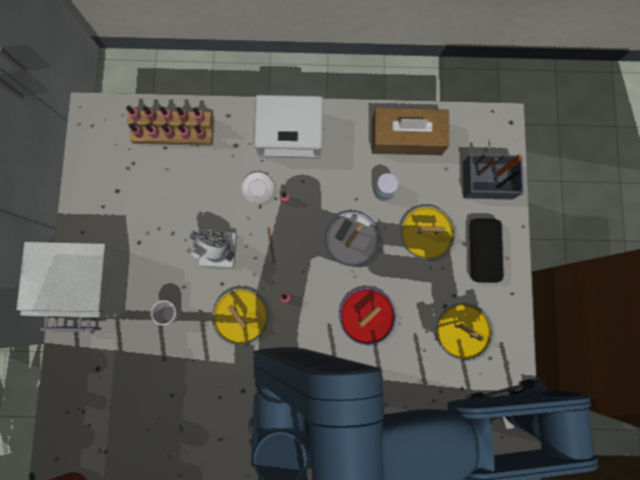

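View pics/side0.png

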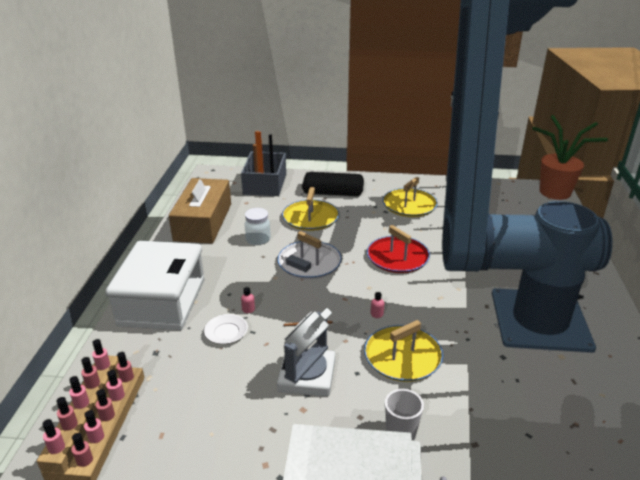

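The top view shows the fan at about (215,247) and the white tray at (353,237), with its handle along a diagonal and the buffer at (345,228). The side view shows the fan at (308,355) with its head tilted, and the tray at (309,258). I'll zoom in on both.

```bash
cat > h.py <<'E'
import numpy as np,cv2,pickle
def load(f): return pickle.load(open(f,"rb"))
def cloud(c):
    K=c["mtx"];v,u=np.mgrid[0:480,0:640];z=c["z_map"]
    P=np.stack([(u-K[0,2])/K[0,0]*z,(v-K[1,2])/K[1,1]*z,z],-1)
    T=np.linalg.inv(c["camera_from_world"]);return P@T[:3,:3].T+T[:3,3]
def ray(c,uv,z):
    "pixels onto plane z"
    K=c["mtx"];T=np.linalg.inv(c["camera_from_world"]);uv=np.atleast_2d(uv).astype(float)
    d=np.c_[(uv[:,0]-K[0,2])/K[0,0],(uv[:,1]-K[1,2])/K[1,1],np.ones(len(uv))]@T[:3,:3].T
    return T[:3,3]+d*((z-T[2,3])/d[:,2])[:,None]
E
python3 - <<'E'
from h import *
a=load("top0.pkl");b=load("side0.pkl")
f=lambda c,x,y,w,h:cv2.resize(c["frame"][y:y+h,x:x+w],(400,300),interpolation=cv2.INTER_CUBIC)
im=np.vstack([np.hstack([f(a,175,215,80,60),f(b,258,300,100,75)]),np.hstack([f(a,310,205,80,60),f(b,260,220,100,75)])])
cv2.imwrite("pics/z.png",im)
for c in(a,b):
    P=cloud(c)
    for n,ctr in(("fan",(.34,.14)),("tray",(.34,-.19))): pass
P=cloud(a)
for u,v in[(215,247),(353,237),(232,262),(203,240),(400,100)]: print(u,v,P[v,u].round(3))
P=cloud(b)
for u,v in[(309,370),(309,258),(305,330)]: print(u,v,P[v,u].round(3))
E
```

```text
215 247 [0.52  0.207 0.164]
353 237 [ 0.571 -0.184  0.088]
232 262 [0.493 0.181 0.029]
203 240 [0.538 0.241 0.167]
400 100 [ 1.05  -0.341 -0.004]
309 370 [0.527 0.255 0.04 ]
309 258 [ 0.582 -0.197  0.005]
305 330 [0.533 0.259 0.152]
```

View pics/z.png

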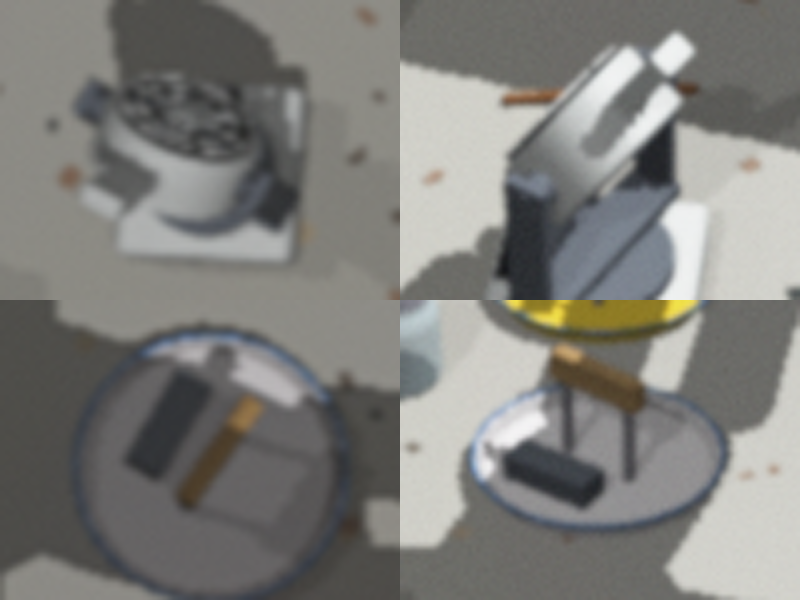

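The crops show the fan head tilted well up. Its grille faces the top of the image and its tab is at the lower left, towards the back. A bright strip at (290,115) may be the switch. The tray has its handle along a diagonal with the buffer beside it. Next I'll measure these from the two views.

```bash
cat >> h.py <<'E'
def circ(p):
    A=np.c_[2*p[:,:2],np.ones(len(p))];s=np.linalg.lstsq(A,(p[:,:2]**2).sum(1),rcond=None)[0]
    return s[:2],np.sqrt(s[2]+s[:2]@s[:2])
def go(st,target,dyaw=0):
    "shares for a shift to a world target from the present pose"
    from scipy.spatial.transform import Rotation as R
    r=R.from_quat(st["tool_rot"]);x=r.as_matrix()[:,0]
    print("t",round(st["t"],2),"tcp",st["tool_pos"].round(4),"yaw x",np.degrees(np.arctan2(x[1],x[0])).round(2),"-> shares",(r.inv().apply(np.array(target)-st["tool_pos"])/.2).round(3))
E
python3 - <<'E'
from h import *
from cell import robot
for n in("top0.pkl","side0.pkl"):
    c=load(n);P=cloud(c);hsv=cv2.cvtColor(c["frame"],cv2.COLOR_BGR2HSV)
    box=lambda x0,x1,y0,y1:(P[...,0]>x0)&(P[...,0]<x1)&(P[...,1]>y0)&(P[...,1]<y1)
    m=box(.43,.62,.1,.32)
    b=m&(P[...,2]>.024)&(P[...,2]<.036);q=P[b][:,:2]
    print(n,"base",b.sum(),cv2.minAreaRect((q*1000).astype(np.float32)),"zmax",P[m][:,2].max())
    t=box(.44,.68,-.3,-.06)
    blue=t&(hsv[...,0]>100)&(hsv[...,0]<125)&(hsv[...,1]>70)&(P[...,2]<.03)
    v,u=np.nonzero(blue);w=ray(c,np.c_[u,v],.016)
    ce,r=circ(w);k=np.abs(np.hypot(*(w[:,:2]-ce).T)-r)<.006;print("rim",k.sum(),circ(w[k]),np.median(P[blue][:,2]))
    br=t&(hsv[...,0]>8)&(hsv[...,0]<22)&(hsv[...,1]>80)&(P[...,2]>.05)
    q=P[br];hi=q[q[:,2]>np.percentile(q[:,2],70)-.004]
    print("bar",br.sum(),q.mean(0).round(4),np.percentile(q[:,2],[5,50,95]).round(4),cv2.minAreaRect((q[:,:2]*1000).astype(np.float32)))
c=robot.capture("wrist");T=np.linalg.inv(c["camera_from_world"]);print("wrist",T.round(3).tolist(),c["mtx"][0])
st=robot.get_state();go(st,[.28,-.36,.35]);go(st,[.38,-.2,.4])
E
```

```text
top0.pkl base 390 ((533.8803100585938, 232.859130859375), (109.77729034423828, 109.87510681152344), 87.85467529296875) zmax 0.2020964306365518
rim 4 (array([ 0.6568516 , -0.16972035]), np.float64(0.027297862663881668)) 0.01821120264767817
bar 87 [ 0.5799 -0.1864  0.0838] [0.0784 0.084  0.0883] ((577.9825439453125, -185.51260375976562), (11.470815658569336, 73.9260482788086), 57.53895568847656)
side0.pkl base 839 ((535.6419067382812, 235.83627319335938), (112.0252685546875, 110.74544525146484), 89.96507263183594) zmax 0.20069283682687356
rim 1 (array([ 0.21369258, -0.04999666]), np.float64(0.4583241982579908)) 0.01696422407958853
bar 179 [ 0.5792 -0.178   0.0785] [0.0682 0.0798 0.0858] ((579.5572509765625, -179.79893493652344), (17.66913414001465, 73.92427062988281), 54.90903854370117)
wrist [[0.263, -0.932, -0.248, 0.213], [-0.965, -0.255, -0.067, -0.51], [-0.001, 0.257, -0.966, 0.384], [0.0, 0.0, 0.0, 1.0]] [423.69378246   0.         312.52579474]
t 0.15 tcp [ 0.145  -0.5301  0.218 ] yaw x 15.29 -> shares [ 0.876 -0.644 -0.659]
t 0.15 tcp [ 0.145  -0.5301  0.218 ] yaw x 15.29 -> shares [ 1.569 -1.284 -0.908]
```

Emit:
apply_moves([
  [0.2, -0.15, -0.25],
  [0.45, -0.32, -0.5],
  [0.7, -0.5, -0.65],
  [0.88, -0.75, -0.85],
  [1, -1, -0.95],
  [1, -1, -0.95],
], roll=[0, 0, 0, 0, 0, 0], fingers=[93, 93, 93, 93, 93, 93])

```text
t: 0.75
tool_pos: [0.2711, -0.3203, 0.3881]
tool_rot: [0.991, 0.133, 0.0, -0.0]
contact_force: [0.8, 0.2, 0.1]
width: 1.001
grip_force: 0.0
```

Run:
```python
from h import *
from cell import robot
st=robot.get_state();go(st,[.44,-.1,.4]);go(st,[.46,.06,.4])
```

```text
t 0.75 tcp [ 0.2711 -0.3203  0.3881] yaw x 15.28 -> shares [ 1.105 -0.84  -0.059]
t 0.75 tcp [ 0.2711 -0.3203  0.3881] yaw x 15.28 -> shares [ 1.412 -1.585 -0.059]
```

Emit:
apply_moves([
  [0.3, -0.25, 0],
  [0.6, -0.5, 0],
  [0.85, -0.75, 0],
  [0.95, -1, 0],
  [0.95, -1, 0],
  [0.95, -1, 0],
  [0.95, -1, 0],
], roll=[0, 0, 0, 0, 0, 0, 0], fingers=[93, 93, 93, 93, 93, 93, 93])

```text
t: 1.45
tool_pos: [0.4018, -0.0759, 0.3874]
tool_rot: [0.991, 0.136, 0.0, -0.0]
contact_force: [-0.0, 0.1, 0.7]
width: 1.001
grip_force: 0.0
```

Run:
```python
from h import *
from cell import robot
st=robot.get_state();go(st,[.46,.06,.4])
c=robot.capture("wrist");pickle.dump(c,open("w1.pkl","wb"));cv2.imwrite("pics/w1.png",c["frame"])
```

```text
t 1.45 tcp [ 0.4018 -0.0759  0.3874] yaw x 15.6 -> shares [ 0.463 -0.576 -0.062]
```

View pics/w1.png

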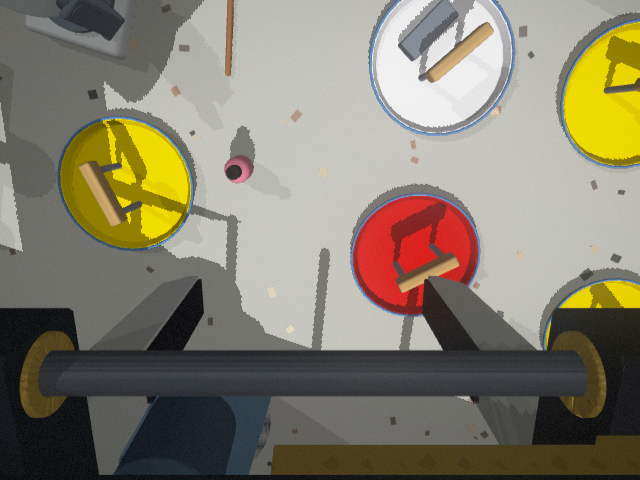

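The wrist view shows the white tray at (441,60), with the bar from (425,78) to (490,28) and the buffer at (428,28). The fan is cut off at the upper left, so I'll move over it.

Emit:
apply_moves([
  [0.1, -0.25, 0],
  [0.2, -0.5, 0],
  [0.3, -0.75, 0],
  [0.35, -1, 0],
  [0.35, -1, 0],
  [0.35, -1, 0],
], roll=[0, 0, 0, 0, 0, 0], fingers=[93, 93, 93, 93, 93, 93])

```text
t: 2.1
tool_pos: [0.416, 0.1326, 0.3872]
tool_rot: [0.991, 0.134, -0.0, 0.0]
contact_force: [0.3, -0.8, 1.3]
width: 1.003
grip_force: 0.0
```

Run:
```python
from h import *
from cell import robot
st=robot.get_state();go(st,[.53,.23,.4])
c=robot.capture("wrist");pickle.dump(c,open("w2.pkl","wb"));cv2.imwrite("pics/w2.png",c["frame"])
c=load("w1.pkl");P=cloud(c);hsv=cv2.cvtColor(c["frame"],cv2.COLOR_BGR2HSV)
m=np.zeros((480,640),bool);m[:145,360:525]=1
v,u=np.nonzero(m&(hsv[...,0]>100)&(hsv[...,0]<125)&(hsv[...,1]>70))
w=ray(c,np.c_[u,v],.015)
for _ in range(4):
    ce,r=circ(w);w=w[np.abs(np.hypot(*(w[:,:2]-ce).T)-r)<.006]
print("rim",ce,r,len(w))
br=m&(hsv[...,0]>8)&(hsv[...,0]<22)&(hsv[...,1]>80)&(P[...,2]>.05);top=br&(P[...,2]>.08)
for q in(P[br],P[top]):
    rc=cv2.minAreaRect((q[:,:2]*1000).astype(np.float32));bx=cv2.boxPoints(rc);print(len(q),q.mean(0),rc,bx.round().tolist(),np.percentile(q[:,2],[5,50,95]))
```

```text
t 2.1 tcp [0.416  0.1326 0.3872] yaw x 15.43 -> shares [ 0.679 -0.318 -0.065]
rim [ 0.57839565 -0.18392669] 0.08467316562686368 846
976 [ 0.57812931 -0.18338006  0.08453805] ((532.6113891601562, -137.36419677734375), (26.022314071655273, 204.07363891601562), 44.727256774902344) [[452.0, -74.0], [595.0, -219.0], [614.0, -201.0], [470.0, -56.0]] [0.0818175  0.08358176 0.08524901]
972 [ 0.57826074 -0.18345996  0.08456282] ((532.6113891601562, -137.36419677734375), (26.022314071655273, 204.07363891601562), 44.727256774902344) [[452.0, -74.0], [595.0, -219.0], [614.0, -201.0], [470.0, -56.0]] [0.08188298 0.08358746 0.08524925]
```

View pics/w2.png

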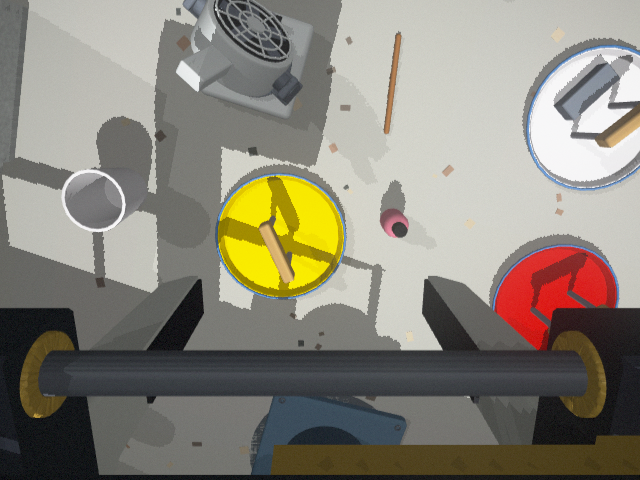

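The fan is at about (250,50): tab at (200,65), grille at (255,25), yoke arms at (190,5) and (288,88). Going a little forward should show the base's far and right sides.

Emit:
apply_moves([
  [0.2, 0.05, 0],
  [0.4, 0.05, 0],
  [0.45, 0.05, 0],
  [0.45, 0.05, 0],
], roll=[0, 0, 0, 0], fingers=[93, 93, 93, 93])

```text
t: 2.55
tool_pos: [0.5068, 0.144, 0.3861]
tool_rot: [0.991, 0.131, -0.001, 0.0]
contact_force: [-0.2, -0.6, -0.2]
width: 0.999
grip_force: 0.0
```

Run:
```python
from h import *
from cell import robot
st=robot.get_state();go(st,[.53,.23,.4])
c=robot.capture("wrist");pickle.dump(c,open("w3.pkl","wb"))
cv2.imwrite("pics/w3.png",cv2.resize(c["frame"][:240,120:440],(800,600),interpolation=cv2.INTER_CUBIC))
P=cloud(c)
m=(np.abs(P[...,0]-.534)<.15)&(np.abs(P[...,1]-.234)<.15)
b=m&(P[...,2]>.024)&(P[...,2]<.036);cc=cv2.connectedComponentsWithStats(b.astype(np.uint8))
print("base",cv2.minAreaRect((P[b][:,:2]*1000).astype(np.float32)))
c1=load("w1.pkl");P=cloud(c1);hsv=cv2.cvtColor(c1["frame"],cv2.COLOR_BGR2HSV)
k=(hsv[...,0]>8)&(hsv[...,0]<22)&(hsv[...,1]>80)&(np.abs(P[...,2]-.084)<.004)&(np.hypot(P[...,0]-.578,P[...,1]+.184)<.06)
q=P[k][:,:2];e=np.linalg.eigh(np.cov(q.T))[1][:,1];print("bar deg",np.degrees(np.arctan2(e[1],e[0])),q.mean(0),np.ptp(q@e))
```

```text
t 2.55 tcp [0.5068 0.144  0.3861] yaw x 15.1 -> shares [ 0.224 -0.385 -0.07 ]
base ((534.2581176757812, 234.11468505859375), (109.65277862548828, 109.67928314208984), 88.3847427368164)
bar deg 146.42013602547485 [ 0.57848386 -0.18372335] 0.07505248324702662
```

View pics/w3.png

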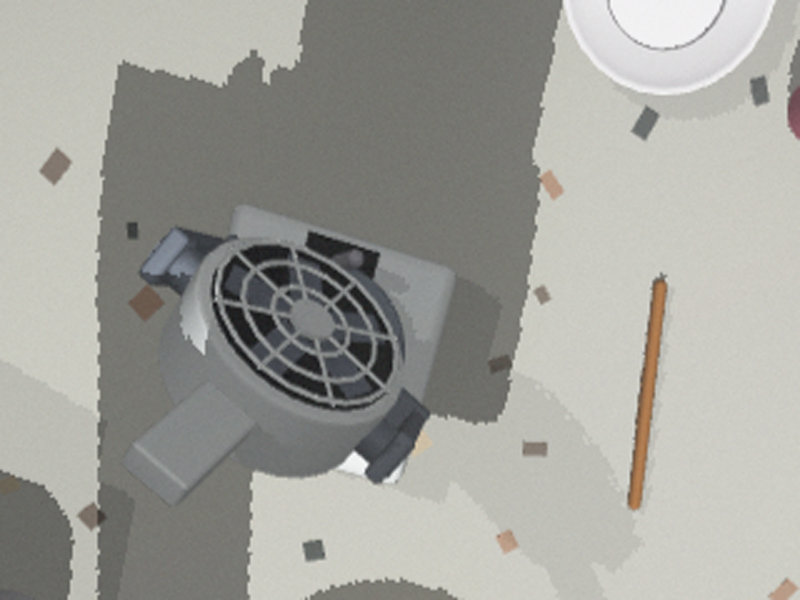

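The picture shows the black toggle switch at (345,255) on the base's far edge, so the fan's front is world +x. The yoke arms are at (185,255) and (395,435). The head is therefore turned about 25° clockwise from square and tilted up, with the tab at (190,440). I'll measure swivel, tilt and tab position from depth.

```bash
cat > fan.py <<'E'
from h import *
H=np.array([.5343,.2341,.12])
def measure(c):
    P=cloud(c)
    m=(np.hypot(P[...,0]-H[0],P[...,1]-H[1])<.12)
    b=m&(np.abs(P[...,2]-.03)<.004)
    hull=cv2.minAreaRect((P[b][:,:2]*1000).astype(np.float32));print("base",hull)
    d=P-H;r=np.linalg.norm(d,axis=-1)
    k=m&(r>.060)&(r<.098)&(P[...,2]>.15)
    n,l,s,_=cv2.connectedComponentsWithStats(k.astype(np.uint8));k=l==1+np.argmax(s[1:,4])
    q=d[k];az=np.arctan2(*q[:,:2].mean(0)[::-1])
    mn=q.mean(0);nrm=None
    w=q[np.linalg.norm(q,axis=1)<.085];
    for _ in range(4):
        ev,E=np.linalg.eigh(np.cov(w.T));nn=E[:,0]*np.sign(E[2,0]);res=(q-w.mean(0))@nn;w=q[np.abs(res)<.002]
    print("tab n",len(q),"mean",(mn+H).round(4),"az of lean",np.degrees(az).round(1),"face normal",nn.round(3),"n az",np.degrees(np.arctan2(nn[1],nn[0])).round(1),"elev",np.degrees(np.arcsin(nn[2])).round(1),"zmax",(q[:,2].max()+.12).round(4),len(w),ev)
    ya=m&(P[...,2]>.126)&(P[...,2]<.137)&(np.hypot(d[...,0],d[...,1])>.050)&(np.hypot(d[...,0],d[...,1])<.075)
    n,l,s,ce=cv2.connectedComponentsWithStats(ya.astype(np.uint8));
    for i in range(1,n):
        if s[i,4]>25: print("arm?",s[i,4],ce[i].round(),P[l==i].mean(0).round(4))
E
python3 - <<'E'
from fan import *
measure(load("w3.pkl"));measure(load("top0.pkl"))
P=cloud(load("top0.pkl"));k=np.hypot(P[...,0]-.694,P[...,1]-.23)<.13
q=P[k];print("obst",q[q[:,2]>.02][:,:].max(0) if (q[:,2]>.02).any() else None, np.sort(q[:,2])[-5:])
E
```

```text
base ((534.3466796875, 233.77081298828125), (107.88482666015625, 109.0321273803711), 88.62998962402344)
tab n 1067 mean [0.5002 0.2513 0.1889] az of lean 153.2 face normal [ 0.739 -0.39   0.549] n az -27.9 elev 33.3 zmax 0.2 808 [4.98829856e-07 4.74380453e-05 8.50291605e-05]
arm? 288 [186. 103.] [0.5604 0.2836 0.1304]
arm? 244 [275. 182.] [0.5087 0.1841 0.1306]
base ((533.818603515625, 231.21142578125), (106.47957611083984, 109.87510681152344), 87.85467529296875)
tab n 92 mean [0.4981 0.2506 0.1898] az of lean 155.4 face normal [ 0.68  -0.468  0.564] n az -34.6 elev 34.3 zmax 0.2021 46 [1.14372282e-06 5.44325434e-05 1.02563191e-04]
arm? 30 [192. 234.] [0.5597 0.283  0.1305]
arm? 31 [226. 253.] [0.5086 0.1833 0.1306]
obst [0.77919617 0.26392327 0.13454831] [0.13027229 0.13098413 0.13222574 0.13352333 0.13454831]
```

Emit:
apply_moves([
  [0.02, -0.2, 0],
  [0.06, -0.4, 0.1],
  [0.1, -0.54, 0.2],
  [0.1, -0.54, 0.35],
  [0.1, -0.54, 0.4],
  [0.1, -0.54, 0.4],
  [0.1, -0.54, 0.4],
], roll=[0.047, 0.094, 0.141, 0.188, 0.237, 0.237, 0.237], fingers=[60, 60, 60, 60, 60, 60, 60])

```text
t: 3.3
tool_pos: [0.496, 0.2549, 0.3086]
tool_rot: [0.972, -0.235, 0.001, -0.0]
contact_force: [0.1, -0.6, 1.4]
width: 0.645
grip_force: 0.0
```

Run:
```python
from fan import *
from cell import robot
st=robot.get_state();go(st,[.4976,.2533,.1647])
measure(robot.capture("wrist"))
P=cloud(load("top0.pkl"));d=np.hypot(P[...,0]-.694,P[...,1]-.23)
for R in(.09,.1,.11,.12,.15):print(R,P[d<R][:,2].max().round(3))
```

```text
t 3.3 tcp [0.496  0.2549 0.3086] yaw x -27.21 -> shares [0.01  0.004 0.72 ]
base ((534.5316772460938, 234.32327270507812), (108.16016387939453, 108.60355377197266), 88.5036392211914)
tab n 1491 mean [0.5001 0.2521 0.1894] az of lean 152.2 face normal [ 0.742 -0.385  0.549] n az -27.4 elev 33.3 zmax 0.2001 1131 [4.15848589e-07 4.69454994e-05 8.65298109e-05]
arm? 388 [245. 156.] [0.5602 0.2839 0.1306]
arm? 379 [385. 157.] [0.5086 0.1846 0.1306]
0.09 0.023
0.1 0.025
0.11 0.031
0.12 0.116
0.15 0.161
```

Emit:
apply_moves([
  [0.01, 0, 0.2],
  [0.01, 0, 0.4],
  [0.01, 0, 0.6],
  [0.01, 0, 0.72],
  [0.01, 0, 0.72],
  [0.01, 0, 0.72],
  [0.01, 0, 0.72],
  [0.01, 0, 0.72],
  [0.01, 0, 0.72],
  [0.01, 0, 0.72],
  [0.01, 0, 0.72],
], roll=[0, 0, 0, 0, 0, 0, 0, 0, 0, 0, 0], fingers=[60, 60, 60, 60, 60, 60, 20, 15, 15, 15, 15])

```text
t: 4.45
tool_pos: [0.4978, 0.2546, 0.1638]
tool_rot: [0.972, -0.236, -0.0, 0.0]
contact_force: [-3.8, -2.7, 3.6]
width: 0.268
grip_force: 1.9
```

Run:
```python
from fan import *
from cell import robot
from scipy.spatial.transform import Rotation as R
st=robot.get_state();print(st["tool_pos"],st["width"],st["grip_force"],st["contact_force"])
r=R.from_quat(st["tool_rot"]);p=st["tool_pos"];d=p[:2]-H[:2];print("rad",np.hypot(*d),np.degrees(np.arctan2(d[1],d[0])))
for a in np.linspace(0,26,9)[1:]:
    A=R.from_euler("z",a,degrees=True).as_matrix()[:2,:2];t=np.r_[H[:2]+A@d,p[2]]
    print(a,(r.inv().apply(t-p)/.2).round(3),round(-a/180,3))
```

```text
[0.49777615 0.25458183 0.16376433] 0.26824111957945845 1.8541696536613017 [-3.78435174 -2.66180682  3.59046116]
rad 0.041874780652851905 150.71717563045817
3.25 [-0.     0.012  0.   ] -0.018
6.5 [0.001 0.024 0.   ] -0.036
9.75 [0.002 0.036 0.   ] -0.054
13.0 [0.004 0.047 0.   ] -0.072
16.25 [0.006 0.059 0.   ] -0.09
19.5 [0.01 0.07 0.  ] -0.108
22.75 [0.014 0.081 0.   ] -0.126
26.0 [0.018 0.092 0.   ] -0.144
```

Emit:
apply_moves([
  [0, 0, 0],
  [0, 0, 0],
  [0, 0.012, 0],
  [0.001, 0.024, 0],
  [0.002, 0.036, 0],
  [0.004, 0.047, 0],
  [0.006, 0.059, 0],
  [0.01, 0.07, 0],
  [0.014, 0.081, 0],
  [0.018, 0.092, 0],
  [0.018, 0.092, 0],
  [0.018, 0.092, 0],
], roll=[0, 0, -0.018, -0.036, -0.054, -0.072, -0.09, -0.108, -0.126, -0.144, -0.144, -0.144], fingers=[10, 10, 10, 10, 10, 10, 10, 10, 10, 10, 10, 10])

```text
t: 5.65
tool_pos: [0.4923, 0.236, 0.1637]
tool_rot: [1.0, -0.013, -0.0, 0.001]
contact_force: [-4.4, -4.9, 6.8]
width: 0.259
grip_force: 29.7
```

Run:
```python
from fan import *
from cell import robot
from scipy.spatial.transform import Rotation as R
st=robot.get_state();print(st["width"],st["grip_force"],st["contact_force"],st["moment"]);go(st,H)
measure(robot.capture("wrist"))
r=R.from_quat(st["tool_rot"]);p=st["tool_pos"];g=p+[0,0,-0.0]+np.array([0,0,.0188])
b=np.hypot(*(g-H)[:2]);u=g[2]-H[2];rad=np.hypot(b,u);th=np.arctan2(b,u);print("grip rad",rad,"tilt",np.degrees(th))
f=np.radians(-1.5);
for a in np.linspace(th,0,11)[1:]:
    t=H+.076*np.array([-np.sin(a)*np.cos(f),-np.sin(a)*np.sin(f),np.cos(a)])-[0,0,.0188]
    print((r.inv().apply(t-p)/.2).round(3).tolist())
```

```text
0.25927117408427147 29.744499921798706 [-4.35422988 -4.86809639  6.78968455] [-1.08552728  0.63687712 -0.12105007]
t 5.65 tcp [0.4923 0.236  0.1637] yaw x -1.45 -> shares [0.21  0.004 0.219]
base ((575.2488403320312, 233.39944458007812), (108.05797576904297, 26.78795051574707), 88.88385772705078)
tab n 9108 mean [0.4991 0.237  0.1897] az of lean 175.4 face normal [ 0.846 -0.031  0.533] n az -2.1 elev 32.2 zmax 0.2115 5466 [5.39019086e-07 7.05613778e-05 9.17822810e-05]
arm? 1141 [197. 180.] [0.538  0.2899 0.1304]
arm? 1076 [434. 188.] [0.5315 0.1789 0.1306]
grip rad 0.0753766666749321 tilt 33.92182374140275
[0.017, 0.004, -0.015]
[0.037, 0.004, -0.025]
[0.057, 0.004, -0.035]
[0.078, 0.004, -0.044]
[0.099, 0.004, -0.051]
[0.121, 0.004, -0.057]
[0.143, 0.004, -0.061]
[0.165, 0.004, -0.065]
[0.188, 0.004, -0.067]
[0.21, 0.004, -0.067]
```

Emit:
apply_moves([
  [0.017, 0.002, -0.015],
  [0.037, 0.003, -0.025],
  [0.057, 0.004, -0.035],
  [0.078, 0.004, -0.044],
  [0.099, 0.004, -0.051],
  [0.121, 0.004, -0.057],
  [0.143, 0.004, -0.061],
  [0.165, 0.004, -0.065],
  [0.188, 0.004, -0.067],
  [0.21, 0.004, -0.067],
  [0.21, 0.004, -0.067],
  [0.21, 0.004, -0.067],
], roll=[0, 0, 0, 0, 0, 0, 0, 0, 0, 0, 0, 0], fingers=[10, 10, 10, 10, 10, 10, 10, 10, 10, 10, 10, 10])

```text
t: 6.9
tool_pos: [0.5324, 0.2339, 0.1753]
tool_rot: [1.0, -0.013, -0.003, 0.001]
contact_force: [-5.9, -4.7, -0.6]
width: 0.25
grip_force: 30.0
```

Run:
```python
from fan import *
from cell import robot
st=robot.get_state();print(st["width"],st["grip_force"],st["contact_force"],st["moment"]);go(st,H)
for n in("wrist","top","side"):
    c=robot.capture(n);pickle.dump(c,open(n+"5.pkl","wb"));print(n);measure(c)
f=load("wrist5.pkl")["frame"];s=load("side5.pkl")["frame"]
cv2.imwrite("pics/f5.png",np.hstack([cv2.resize(f,(400,300)),cv2.resize(s[290:395,240:380],(400,300),interpolation=cv2.INTER_CUBIC)]))
```

```text
0.24968186520390623 29.979317486286163 [-5.8825167  -4.68902579 -0.56789729] [-0.84802094  1.52373542 -0.02541501]
t 6.9 tcp [0.5324 0.2339 0.1753] yaw x -1.45 -> shares [ 0.011 -0.002  0.276]
wrist
base ((568.2609252929688, 233.4869842529297), (108.64776611328125, 42.315086364746094), 87.61012268066406)
tab n 6878 mean [0.5362 0.235  0.1986] az of lean 25.8 face normal [ 0.93  -0.012  0.369] n az -0.8 elev 21.6 zmax 0.2174 2127 [6.90210911e-07 1.36507169e-04 1.71013113e-04]
arm? 884 [206. 255.] [0.5375 0.29   0.1304]
arm? 858 [420. 257.] [0.533  0.1788 0.1305]
top
base ((534.3771362304688, 226.69515991210938), (95.05622863769531, 108.59614562988281), 89.56531524658203)
tab n 3 mean [0.538  0.2078 0.1918] az of lean -82.1 face normal [-0.056  0.977  0.207] n az 93.3 elev 11.9 zmax 0.1943 3 [6.05287997e-22 3.38594324e-06 1.12263113e-05]
side
base ((535.2553100585938, 236.18202209472656), (112.03498077392578, 109.51065826416016), 89.5228500366211)
tab n 128 mean [0.5321 0.2584 0.1954] az of lean 95.2 face normal [ 0.629 -0.764  0.142] n az -50.5 elev 8.1 zmax 0.2127 46 [1.33934435e-06 3.89070714e-05 1.09510826e-04]
arm? 63 [301. 350.] [0.5378 0.2927 0.1302]
```

View pics/f5.png

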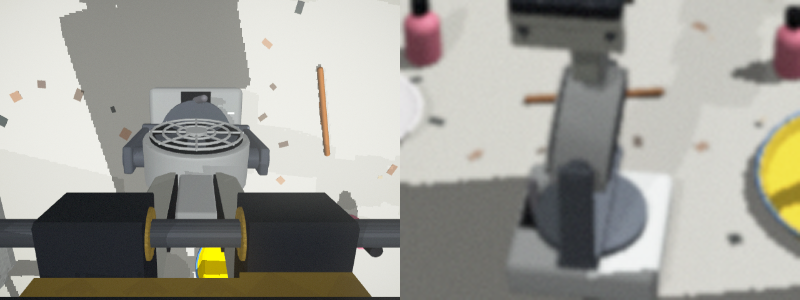

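The head is nearly upright and nearly square. The side crop shows the drum leaning slightly, with its top at (600,70) a little back. I'll fit the grille plane and the tab for exact angles.

```bash
cat > gr.py <<'E'
from fan import *
def grille(c,tol=.0015):
    P=cloud(c);d=P-H
    q=d[(np.linalg.norm(d,axis=-1)<.052)&(d[...,0]>.012)&(P[...,2]>.1)]
    best=0;rng=np.random.default_rng(0)
    for _ in range(3000):
        a=q[rng.choice(len(q),3,0)];n=np.cross(a[1]-a[0],a[2]-a[0]);l=np.linalg.norm(n)
        if l<3e-4: continue
        n/=l;n*=np.sign(n[0])
        if n[0]<.7 or a[0]@n<.018 or a[0]@n>.032: continue
        k=np.abs((q-a[0])@n)<tol
        if k.sum()>best: best=k.sum();K=k
    w=q[K];n=np.linalg.eigh(np.cov(w.T))[1][:,0];n*=np.sign(n[0])
    print("grille pts",len(w),"az",np.degrees(np.arctan2(n[1],n[0])).round(2),"tilt",np.degrees(np.arcsin(n[2])).round(2),"dist",(w@n).mean().round(4),"extent",np.ptp(w,axis=0).round(3))
E
python3 - <<'E'
from gr import *
for f in("w3.pkl","wrist5.pkl"): grille(load(f))
# tab silhouette/drum in side view: top face edges
c=load("side5.pkl");P=cloud(c);d=P-H
k=(np.abs(d[...,1])<.06)&(np.abs(d[...,0])<.06)&(d[...,2]>.01)&(d[...,2]<.045)
for z in(.015,.02,.025,.03,.035,.04):
    q=d[k&(np.abs(d[...,2]-z)<.003)];print(z,len(q),np.percentile(q[:,0],[2,98]).round(4) if len(q) else 0, np.median(q[:,1]).round(3))
E
```

```text
grille pts 1318 az -20.92 tilt 30.54 dist 0.0237 extent [0.031 0.075 0.06 ]
grille pts 4746 az -2.46 tilt 11.69 dist 0.0229 extent [0.016 0.079 0.067]
0.015 85 [-0.0216  0.024 ] 0.042
0.02 91 [-0.0212  0.0233] 0.039
0.025 95 [-0.021   0.0235] 0.035
0.03 106 [-0.0229  0.0221] 0.031
0.035 125 [-0.0228  0.0216] 0.025
0.04 192 [-0.0225  0.0211] 0.015
```

```bash
cat >> gr.py <<'E'
def tab(c,zlo=.172,zhi=.207,yw=.009):
    P=cloud(c);d=P-H
    q=P[(np.abs(d[...,1])<yw)&(np.abs(d[...,0])<.05)&(P[...,2]>zlo)&(P[...,2]<zhi)]
    for z in np.arange(zlo,zhi,.005):
        s=q[(q[:,2]>=z)&(q[:,2]<z+.005)]
        if len(s)>5: print(round(z+.0025,4),len(s),"x",np.percentile(s[:,0],[3,25,50,75,97]).round(4))
E
python3 - <<'E'
from gr import *
tab(load("wrist5.pkl"))
c=load("wrist5.pkl");P=cloud(c);d=P-H
# drum front edge and arms along y: x of drum/head at several z in front
for y in(-.03,-.015,0,.015,.03):
    q=d[(np.abs(d[...,1]-y)<.004)&(d[...,2]>.0)&(d[...,2]<.05)&(np.abs(d[...,0])<.05)]
    print(y,[(z,q[np.abs(q[:,2]-z)<.002][:,0].max().round(4)) for z in(.005,.015,.025,.03,.035,.04,.043) if (np.abs(q[:,2]-z)<.002).any()])
E
```

```text
0.1745 260 x [0.5339 0.5345 0.5348 0.5351 0.5355]
0.1795 264 x [0.5333 0.5339 0.5342 0.5345 0.535 ]
0.1845 308 x [0.5328 0.5333 0.5336 0.5339 0.5344]
0.1895 319 x [0.5322 0.5327 0.533  0.5333 0.5339]
0.1945 354 x [0.5316 0.5321 0.5324 0.5327 0.5332]
0.1995 397 x [0.5309 0.5315 0.5318 0.5321 0.5326]
0.2045 413 x [0.5304 0.5309 0.5312 0.5315 0.532 ]
-0.03 [(0.005, np.float64(0.0235)), (0.015, np.float64(0.0224)), (0.025, np.float64(0.0208)), (0.03, np.float64(0.0205)), (0.035, np.float64(0.0152))]
-0.015 [(0.005, np.float64(0.0239)), (0.015, np.float64(0.0227)), (0.025, np.float64(0.0212)), (0.03, np.float64(0.0213)), (0.035, np.float64(0.02)), (0.04, np.float64(0.0198)), (0.043, np.float64(0.015))]
0 [(0.005, np.float64(0.0256)), (0.015, np.float64(0.0233)), (0.025, np.float64(0.022)), (0.03, np.float64(0.0216)), (0.035, np.float64(0.0207)), (0.04, np.float64(0.0204)), (0.043, np.float64(0.02))]
0.015 [(0.005, np.float64(0.0251)), (0.015, np.float64(0.0238)), (0.025, np.float64(0.0228)), (0.03, np.float64(0.0221)), (0.035, np.float64(0.0213)), (0.04, np.float64(0.0212)), (0.043, np.float64(0.0162))]
0.03 [(0.005, np.float64(0.0255)), (0.015, np.float64(0.0234)), (0.025, np.float64(0.0232)), (0.03, np.float64(0.0226)), (0.035, np.float64(0.0173))]
```

The tab's front face slopes 6.9° back and the yaw is about 0.9° short. I'll push on about 10 mm with a small turn.

Emit:
apply_moves([
  [0.012, 0, 0],
  [0.024, 0, 0],
  [0.036, 0, 0],
  [0.048, 0, 0],
  [0.048, 0, 0],
  [0.048, 0, 0],
], roll=[-0.002, -0.004, -0.006, -0.008, -0.008, -0.008], fingers=[10, 10, 10, 10, 10, 10])

```text
t: 7.65
tool_pos: [0.5417, 0.2337, 0.1752]
tool_rot: [1.0, -0.0, -0.004, 0.001]
contact_force: [-6.8, -4.9, -0.4]
width: 0.257
grip_force: 29.9
```

```bash
cat >> gr.py <<'E'
def status(c,zr=(.172,.207)):
    P=cloud(c);d=P-H
    q=P[(np.abs(d[...,1])<.009)&(np.abs(d[...,0])<.04)&(P[...,2]>zr[0])&(P[...,2]<zr[1])]
    a,b=np.polyfit(q[:,2]-.194,q[:,0],1);print("tab face x@.194",b.round(4),"tilt by slope",np.degrees(np.arctan(-a)).round(2),"by place",np.degrees(np.arctan2(H[0]+.007-b,.074)).round(2))
    ys=np.linspace(-.03,.03,13);xs=[]
    for y in ys: xs.append(np.percentile(d[(np.abs(d[...,1]-y)<.003)&(np.abs(d[...,2]-.025)<.003)&(np.abs(d[...,0])<.05)][:,0],97))
    print("drum front az",np.degrees(np.arctan(-np.polyfit(ys,xs,1)[0])).round(2),"tab az",np.degrees(np.arctan(-np.polyfit(q[:,1],q[:,0]-a*(q[:,2]-.194),1)[0])).round(2))
E
python3 - <<'E'
from gr import *
from cell import robot
status(load("wrist5.pkl"))
st=robot.get_state();print(st["width"],st["grip_force"],st["contact_force"],st["moment"]);go(st,H)
c=robot.capture("wrist");pickle.dump(c,open("w6.pkl","wb"));status(c);measure(c)
E
```

```text
tab face x@.194 0.5324 tilt by slope 6.79 by place 6.82
drum front az -2.19 tab az -2.2
0.2569914553318829 29.935467839241028 [-6.75429589 -4.88702993 -0.41517898] [-0.80915523  1.58101248 -0.03614413]
t 7.65 tcp [0.5417 0.2337 0.1752] yaw x -0.01 -> shares [-0.035 -0.003  0.276]
tab face x@.194 0.5395 tilt by slope 1.34 by place 1.4
drum front az -2.31 tab az -2.17
base ((567.8351440429688, 233.53097534179688), (108.36955261230469, 42.250938415527344), 87.98091888427734)
tab n 6344 mean [0.5451 0.235  0.1979] az of lean 4.6 face normal [ 0.921 -0.012  0.388] n az -0.8 elev 22.8 zmax 0.2168 1758 [9.55683432e-07 9.27755653e-05 1.39861077e-04]
arm? 865 [207. 269.] [0.5376 0.29   0.1304]
arm? 829 [419. 276.] [0.5333 0.1787 0.1306]
```

Run:
```python
from gr import *
for f in("w3.pkl","wrist5.pkl","w6.pkl"):
    P=cloud(load(f));q=P[(np.abs(P[...,2]-.03)<.003)&(np.abs(P[...,0]-H[0])<.065)&(np.abs(P[...,1]-H[1])<.065)]
    ys=np.arange(-.045,.046,.005)+H[1];xs=np.array([q[np.abs(q[:,1]-y)<.0025][:,0].max() for y in ys])
    m=np.polyfit(ys,xs,1);k=np.abs(xs-np.polyval(m,ys))<.0015;m=np.polyfit(ys[k],xs[k],1);print(f,"front edge az",np.degrees(np.arctan(-m[0])).round(2),k.sum(),"x at axis",np.polyval(m,H[1]).round(4))
    for s,nm in((-1,"right"),(1,"left")):
        xs2=np.arange(.545,.585,.004);v=[]
        for x in xs2:
            t=q[np.abs(q[:,0]-x)<.002];v.append((s*t[:,1]).max()*s if len(t) else np.nan)
        v=np.array(v);ok=np.isfinite(v)&(np.abs(v-H[1])>.05);
        if ok.sum()>4: m=np.polyfit(xs2[ok],v[ok],1);print(nm,np.degrees(np.arctan(m[0])).round(2),ok.sum(),np.polyval(m,H[0]).round(4))
```

```text
w3.pkl front edge az -1.66 19 x at axis 0.5878
right -2.18 10 0.181
wrist5.pkl front edge az -1.5 19 x at axis 0.588
right -1.97 10 0.1813
left -1.43 9 0.2878
w6.pkl front edge az -1.67 19 x at axis 0.5881
right -2.38 10 0.1815
left -1.53 9 0.2878
```

Emit:
apply_moves([
  [0.004, 0, 0],
  [0.009, 0, 0],
  [0.009, 0, 0],
  [0.009, 0, 0],
], roll=[-0.006, -0.012, -0.012, -0.012], fingers=[10, 10, 10, 10])

```text
t: 8.1
tool_pos: [0.5432, 0.2339, 0.1752]
tool_rot: [1.0, 0.019, -0.004, 0.001]
contact_force: [-7.4, -4.5, 0.2]
width: 0.256
grip_force: 29.9
```

Run:
```python
from gr import *
from cell import robot
st=robot.get_state();print(st["width"],st["grip_force"],st["contact_force"],st["moment"]);go(st,H)
c=robot.capture("wrist");status(c)
```

```text
0.25578002041180853 29.875826239585876 [-7.37532962 -4.46152408  0.19314498] [-0.6809729   1.72640547  0.00745216]
t 8.1 tcp [0.5432 0.2339 0.1752] yaw x 2.16 -> shares [-0.042 -0.003  0.276]
tab face x@.194 0.5406 tilt by slope 0.57 by place 0.54
drum front az -0.42 tab az -0.25
```

Emit:
apply_moves([
  [0.002, 0, 0],
  [0.004, 0, 0],
  [0.004, 0, 0],
  [0.004, 0, 0],
], roll=[0.008, 0.016, 0.016, 0.016], fingers=[10, 10, 10, 10])

```text
t: 8.55
tool_pos: [0.5439, 0.2336, 0.1751]
tool_rot: [1.0, -0.006, -0.004, 0.001]
contact_force: [-7.7, -4.8, 1.0]
width: 0.256
grip_force: 29.9
```

Run:
```python
from gr import *
from cell import robot
st=robot.get_state();print(st["contact_force"],st["moment"]);go(st,H)
c=robot.capture("wrist");status(c)
```

```text
[-7.67335617 -4.84143813  1.04582593] [-0.89722743  1.74964754  0.07424619]
t 8.55 tcp [0.5439 0.2336 0.1751] yaw x -0.72 -> shares [-0.046 -0.003  0.276]
tab face x@.194 0.5412 tilt by slope 0.04 by place 0.12
drum front az -1.68 tab az -1.77
```

Emit:
apply_moves([
  [0, 0, 0],
  [0, 0, 0],
  [0, 0, 0],
  [0, 0, 0],
  [0, 0, -0.1],
  [0, 0, -0.35],
  [0, 0, -0.6],
  [0, 0, -0.8],
  [0, 0, -0.8],
  [0, 0, -0.8],
], roll=[0, 0, 0, 0, 0, 0, 0, 0, 0, 0], fingers=[35, 50, 60, 60, 60, 60, 60, 60, 60, 60])

```text
t: 9.6
tool_pos: [0.5476, 0.2351, 0.338]
tool_rot: [1.0, -0.006, 0.002, -0.0]
contact_force: [0.2, -0.2, -0.8]
width: 0.649
grip_force: 0.0
```

Run:
```python
from gr import *
from cell import robot
c=robot.capture("wrist");pickle.dump(c,open("w7.pkl","wb"));status(c);measure(c)
s=robot.capture("side");pickle.dump(s,open("s7.pkl","wb"))
P=cloud(s);d=P-H
for z in(.015,.025,.035,.04,.05,.06,.07,.08):
    q=d[(np.abs(d[...,2]-z)<.003)&(np.abs(d[...,1])<.06)&(np.abs(d[...,0])<.06)];print(z,len(q),np.percentile(q[:,0],[2,98]).round(4))
q=cloud(c);k=(np.abs(q[...,2]-.21)<.004)&(np.hypot(q[...,0]-H[0],q[...,1]-H[1])<.04);print("tab top",k.sum(),q[k].mean(0),cv2.minAreaRect((q[k][:,:2]*1000).astype(np.float32)))
st=robot.get_state();go(st,[.5784,-.1838,.25]);go(st,[.5784,-.1838,.0542])
```

```text
tab face x@.194 0.5415 tilt by slope 0.24 by place -0.13
drum front az -1.87 tab az -2.06
base ((534.574951171875, 234.38192749023438), (108.77908325195312, 108.35237121582031), 88.58739471435547)
tab n 875 mean [0.5372 0.2345 0.2046] az of lean 7.8 face normal [ 0.999 -0.026  0.038] n az -1.5 elev 2.2 zmax 0.2123 422 [4.57259577e-07 4.51189373e-05 9.86142801e-05]
arm? 294 [253. 217.] [0.5365 0.2902 0.1305]
arm? 287 [377. 219.] [0.5332 0.1784 0.1306]
0.015 98 [-0.02    0.0257]
0.025 95 [-0.0197  0.0262]
0.035 128 [-0.0191  0.0259]
0.04 183 [-0.0179  0.0251]
0.05 27 [-0.015   0.0082]
0.06 23 [-0.0056  0.008 ]
0.07 20 [-0.0055  0.0076]
0.08 19 [-0.0049  0.0071]
tab top 623 [0.53545106 0.23451117 0.20939932] ((535.03759765625, 234.57412719726562), (23.928884506225586, 14.517891883850098), 85.57857513427734)
t 9.7 tcp [0.5465 0.2348 0.3353] yaw x -0.73 -> shares [0.187 2.091 0.427]
t 9.7 tcp [0.5465 0.2348 0.3353] yaw x -0.73 -> shares [0.189 2.09  1.406]
```

The fan is set: tilt is about 0° and the head is square with its base to within about 0.3°. Next is the tray.

Emit:
apply_moves([
  [0.02, 0.2, 0],
  [0.04, 0.4, 0],
  [0.06, 0.6, 0],
  [0.08, 0.8, 0],
  [0.1, 1, 0],
  [0.1, 1, 0],
  [0.1, 1, 0],
], roll=[0, 0, 0, 0, 0, 0, 0], fingers=[60, 60, 60, 60, 60, 60, 60])

```text
t: 10.4
tool_pos: [0.5639, 0.034, 0.335]
tool_rot: [1.0, -0.008, -0.002, -0.001]
contact_force: [0.7, -0.5, -0.6]
width: 0.644
grip_force: 0.0
```

Emit:
apply_moves([
  [0.02, 0.2, 0],
  [0.04, 0.4, 0],
  [0.06, 0.6, 0],
  [0.08, 0.8, 0.1],
  [0.09, 1, 0.2],
  [0.09, 1, 0.3],
  [0.09, 1, 0.4],
  [0.09, 1, 0.4],
  [0.09, 1, 0.4],
], roll=[0.04, 0.08, 0.12, 0.15, 0.183, 0.183, 0.183, 0.183, 0.183], fingers=[60, 60, 60, 60, 60, 60, 60, 60, 60])

```text
t: 11.3
tool_pos: [0.58, -0.1641, 0.2565]
tool_rot: [0.957, -0.289, -0.001, -0.0]
contact_force: [0.4, 0.2, 0.7]
width: 0.645
grip_force: 0.0
```

Run:
```python
from h import *
from cell import robot
c=robot.capture("wrist");pickle.dump(c,open("w8.pkl","wb"));P=cloud(c);hsv=cv2.cvtColor(c["frame"],cv2.COLOR_BGR2HSV)
k=(hsv[...,0]>8)&(hsv[...,0]<22)&(hsv[...,1]>80)&(np.abs(P[...,2]-.084)<.004)&(np.hypot(P[...,0]-.578,P[...,1]+.184)<.06)
q=P[k];e=np.linalg.eigh(np.cov(q[:,:2].T))[1][:,1];rc=cv2.minAreaRect((q[:,:2]*1000).astype(np.float32))
print("bar deg",np.degrees(np.arctan2(e[1],e[0])),q.mean(0),rc)
k=(hsv[...,0]>100)&(hsv[...,0]<125)&(hsv[...,1]>70)&(np.abs(np.hypot(P[...,0]-.578,P[...,1]+.184)-.085)<.012)&(P[...,2]<.03)
w=P[k]
for _ in range(3):
    ce,r=circ(w);w=w[np.abs(np.hypot(*(w[:,:2]-ce).T)-r)<.005]
print("rim",ce,r,len(w),np.median(w[:,2]))
st=robot.get_state();go(st,np.r_[np.array(rc[0])/1000,.0542])
```

```text
bar deg 146.2146916912664 [ 0.57977128 -0.18457797  0.08342419] ((578.7937622070312, -184.13551330566406), (13.091541290283203, 74.07062530517578), 56.6776008605957)
rim [ 0.57884222 -0.18403498] 0.08456554965621337 1568 0.015098137832762593
t 11.35 tcp [ 0.5804 -0.1645  0.2575] yaw x -33.58 -> shares [0.047 0.087 1.017]
```

Emit:
apply_moves([
  [0.02, 0.04, 0.2],
  [0.047, 0.087, 0.4],
  [0.047, 0.087, 0.6],
  [0.047, 0.087, 0.75],
  [0.047, 0.087, 0.75],
  [0.047, 0.087, 0.75],
], roll=[0, 0, 0, 0, 0, 0], fingers=[60, 60, 60, 60, 60, 60])

```text
t: 11.95
tool_pos: [0.579, -0.1852, 0.1083]
tool_rot: [0.957, -0.289, 0.001, 0.0]
contact_force: [-0.4, 0.5, 1.0]
width: 0.646
grip_force: 0.0
```

Run:
```python
from h import *
from cell import robot
st=robot.get_state();go(st,[.5788,-.1841,.0542])
```

```text
t 11.95 tcp [ 0.579  -0.1852  0.1083] yaw x -33.63 -> shares [-0.004 -0.004  0.271]
```

Emit:
apply_moves([
  [-0.003, -0.003, 0.1],
  [-0.003, -0.003, 0.2],
  [-0.003, -0.003, 0.27],
  [-0.003, -0.003, 0.27],
  [-0.003, -0.003, 0.27],
  [-0.003, -0.003, 0.27],
  [-0.003, -0.003, 0.27],
  [-0.003, -0.003, 0.27],
  [-0.003, -0.003, 0.27],
  [-0.003, -0.003, 0.27],
  [-0.003, -0.003, 0.27],
  [-0.003, -0.003, 0.27],
], roll=[0, 0, 0, 0, 0, 0, 0, 0, 0, 0, 0, 0], fingers=[40, 30, 25, 25, 20, 16, 13, 11, 9, 7, 5, 5])

```text
t: 13.15
tool_pos: [0.5786, -0.1849, 0.054]
tool_rot: [0.957, -0.29, 0.001, 0.0]
contact_force: [-0.1, 0.2, 6.1]
width: 0.148
grip_force: 30.0
```

Emit:
apply_moves([
  [0, 0, 0],
  [0, 0, 0],
  [0, 0, 0],
], roll=[0, 0, 0], fingers=[2, 2, 2])

```text
t: 13.45
tool_pos: [0.5786, -0.1849, 0.054]
tool_rot: [0.957, -0.29, 0.001, 0.0]
contact_force: [-0.9, -0.5, 5.8]
width: 0.149
grip_force: 30.0
```

Emit:
apply_moves([
  [0, 0, -0.01],
  [0, 0, -0.03],
  [0, 0, -0.06],
  [0, 0, -0.1],
  [0, 0, -0.15],
  [0, 0, -0.21],
  [0, 0, -0.27],
  [0, 0, -0.33],
  [0, 0, -0.39],
  [0, 0, -0.44],
  [0, 0, -0.48],
  [0, 0, -0.5],
], roll=[0, 0, 0, 0, 0, 0, 0, 0, 0, 0, 0, 0], fingers=[2, 2, 2, 2, 2, 2, 2, 2, 2, 2, 2, 2])

```text
t: 14.65
tool_pos: [0.5782, -0.1846, 0.1539]
tool_rot: [0.957, -0.29, 0.001, 0.0]
contact_force: [0.5, 0.7, -3.8]
width: 0.147
grip_force: 30.0
```

Emit:
apply_moves([
  [0, 0, -0.02],
  [0, 0, -0.05],
  [0, 0, -0.09],
  [0, 0, -0.13],
  [0, 0, -0.17],
  [0, 0, -0.2],
  [0, 0, -0.22],
  [0, 0, -0.22],
], roll=[0, 0, 0, 0, 0, 0, 0, 0], fingers=[2, 2, 2, 2, 2, 2, 2, 2])

```text
t: 15.45
tool_pos: [0.5782, -0.1846, 0.1976]
tool_rot: [0.957, -0.29, 0.001, 0.0]
contact_force: [-0.1, -0.2, -3.4]
width: 0.145
grip_force: 30.0
```

```bash
cat > tray.py <<'E'
from h import *
def tray(c,xy,z):
    P=cloud(c);hsv=cv2.cvtColor(c["frame"],cv2.COLOR_BGR2HSV)
    k=(hsv[...,0]>100)&(hsv[...,0]<125)&(hsv[...,1]>70)&(np.abs(np.hypot(P[...,0]-xy[0],P[...,1]-xy[1])-.085)<.015)&(np.abs(P[...,2]-z)<.03)
    w=P[k]
    for _ in range(4):
        A=np.c_[w[:,:2]-xy,np.ones(len(w))];s=np.linalg.lstsq(A,w[:,2],rcond=None)[0]
        ce,r=circ(w);w=w[(np.abs(np.hypot(*(w[:,:2]-ce).T)-r)<.005)&(np.abs(A@s-w[:,2])<.004)]
    print("rim",ce.round(4),r.round(4),"n",len(w),"z",s[2].round(4),"slopes deg",np.degrees(s[:2]).round(2),"az cover",len(np.unique((np.degrees(np.arctan2(*(w[:,:2]-ce).T))//20))),"/18")
E
python3 - <<'E'
from tray import *
from cell import robot
st=robot.get_state();go(st,[.694,.230,.19]);print(st["contact_force"],st["moment"])
for n in("wrist","top","side"):
    c=robot.capture(n)
    if n=="wrist":cv2.imwrite("pics/w9.png",c["frame"])
    p=st["tool_pos"];tray(c,p[:2],p[2]-.0393)
E
```

```text
t 15.45 tcp [ 0.5782 -0.1846  0.1976] yaw x -33.67 -> shares [-0.668 -2.046  0.037]
[-0.06633537 -0.22615703 -3.41388217] [0.09223746 0.00825338 0.00557703]
rim [ 0.5785 -0.1838] 0.0844 n 3994 z 0.1585 slopes deg [ 0.   -0.06] az cover 14 /18
rim [ 0.5835 -0.1907] 0.0903 n 8 z 0.1752 slopes deg [ 10.4  -11.52] az cover 3 /18
rim [ 0.5231 -0.1492] 0.0303 n 4 z 0.1178 slopes deg [-24.07  14.12] az cover 3 /18
```

View pics/w9.png

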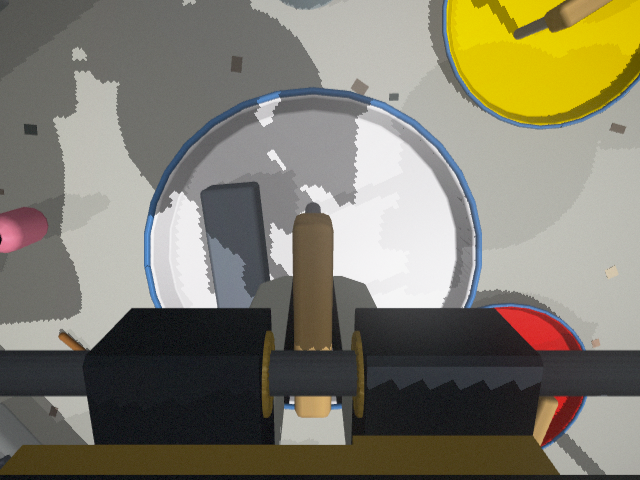

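The tray is held level, with slopes under 0.1°. The buffer is at (232,245), riding beside the bar. Now I'll carry it over smoothly.

Emit:
apply_moves([
  [-0.001, -0.02, 0],
  [-0.002, -0.06, 0],
  [-0.005, -0.12, 0],
  [-0.008, -0.2, 0],
  [-0.012, -0.29, 0],
  [-0.016, -0.39, 0],
  [-0.02, -0.49, 0],
  [-0.025, -0.6, 0],
  [-0.03, -0.71, 0],
  [-0.034, -0.81, 0],
  [-0.037, -0.9, 0],
  [-0.04, -0.97, 0],
], roll=[0, 0, 0, 0, 0, 0, 0, 0, 0, 0, 0, 0], fingers=[2, 2, 2, 2, 2, 2, 2, 2, 2, 2, 2, 2])

```text
t: 16.8
tool_pos: [0.6796, -0.0166, 0.1966]
tool_rot: [0.957, -0.289, -0.0, -0.0]
contact_force: [0.3, 0.3, -3.3]
width: 0.146
grip_force: 30.0
```

Emit:
apply_moves([
  [-0.03, -0.06, 0],
  [-0.075, -0.13, 0],
  [-0.12, -0.21, 0],
  [-0.17, -0.3, 0],
  [-0.22, -0.39, 0],
  [-0.28, -0.48, 0],
  [-0.33, -0.57, 0],
  [-0.385, -0.66, 0],
  [-0.435, -0.75, 0],
  [-0.48, -0.83, 0],
  [-0.52, -0.89, 0],
  [-0.545, -0.93, 0],
], roll=[0, 0, 0, 0, 0, 0, 0, 0, 0, 0, 0, 0], fingers=[2, 2, 2, 2, 2, 2, 2, 2, 2, 2, 2, 2])

```text
t: 18.0
tool_pos: [0.691, 0.1983, 0.1967]
tool_rot: [0.957, -0.289, -0.0, -0.0]
contact_force: [-0.7, -0.6, -2.9]
width: 0.148
grip_force: 30.0
```

Emit:
apply_moves([
  [-0.01, -0.02, 0],
  [-0.015, -0.03, 0],
  [-0.015, -0.03, 0],
], roll=[0, 0, 0], fingers=[2, 2, 2])

```text
t: 18.3
tool_pos: [0.6921, 0.2029, 0.1968]
tool_rot: [0.957, -0.29, 0.0, 0.0]
contact_force: [-0.4, 0.8, -2.9]
width: 0.146
grip_force: 30.0
```

Run:
```python
from tray import *
from cell import robot
st=robot.get_state();go(st,[.694,.230,.168]);print(st["contact_force"],st["grip_force"])
c=robot.capture("wrist");p=st["tool_pos"];tray(c,p[:2],p[2]-.0393)
```

```text
t 18.3 tcp [0.6921 0.2029 0.1968] yaw x -33.7 -> shares [-0.067 -0.118  0.144]
[-0.44621049  0.75299423 -2.89600325] 29.999028146266937
rim [0.6924 0.2038] 0.0844 n 3943 z 0.1576 slopes deg [-0.09 -0.06] az cover 14 /18
```

Emit:
apply_moves([
  [-0.01, -0.015, 0],
  [-0.03, -0.045, 0.01],
  [-0.05, -0.08, 0.03],
  [-0.062, -0.105, 0.06],
  [-0.067, -0.112, 0.09],
  [-0.067, -0.112, 0.12],
  [-0.067, -0.112, 0.14],
  [-0.067, -0.112, 0.15],
  [-0.067, -0.112, 0.15],
  [-0.067, -0.112, 0.15],
  [-0.067, -0.112, 0.15],
], roll=[0, 0, 0, 0, 0, 0, 0, 0, 0, 0, 0], fingers=[2, 2, 2, 2, 2, 2, 2, 2, 2, 2, 2])

```text
t: 19.45
tool_pos: [0.6935, 0.2293, 0.1673]
tool_rot: [0.957, -0.29, 0.0, -0.0]
contact_force: [0.3, -0.9, -2.6]
width: 0.15
grip_force: 30.0
```

Run:
```python
from tray import *
from gr import status,H
from cell import robot
st=robot.get_state();go(st,[.6934,.2289,.1668]);print(st["contact_force"],st["grip_force"],np.abs(st["qd"]).max())
c=robot.capture("wrist");p=st["tool_pos"];tray(c,p[:2],p[2]-.0393)
s=robot.capture("side");t=robot.capture("top")
f=lambda c,x,y,w,h:cv2.resize(c["frame"][y:y+h,x:x+w],(400,300),interpolation=cv2.INTER_CUBIC)
cv2.imwrite("pics/fin.png",np.vstack([np.hstack([f(c,0,0,640,480),f(s,160,270,240,180)]),np.hstack([f(t,150,130,200,150),f(s,0,100,640,380)])]))
P=cloud(s);d=P-H
for z in(.015,.025,.035,.06,.08):
    q=d[(np.abs(d[...,2]-z)<.003)&(np.abs(d[...,1])<.06)&(np.abs(d[...,0])<.04)]
    if len(q):print(z,np.percentile(q[:,0],[2,98]).round(4))
```

```text
t 19.45 tcp [0.6935 0.2293 0.1673] yaw x -33.68 -> shares [0.    0.002 0.002]
[ 0.30827145 -0.87845244 -2.59859091] 29.999125599861145 0.0019735649809166454
rim [0.6939 0.2301] 0.0844 n 3991 z 0.1281 slopes deg [-0.   -0.04] az cover 14 /18
0.015 [-0.0198  0.0255]
0.025 [-0.0196  0.0262]
0.035 [-0.019   0.0253]
0.06 [-0.0053  0.0079]
0.08 [-0.0048  0.0073]
```

View pics/fin.png

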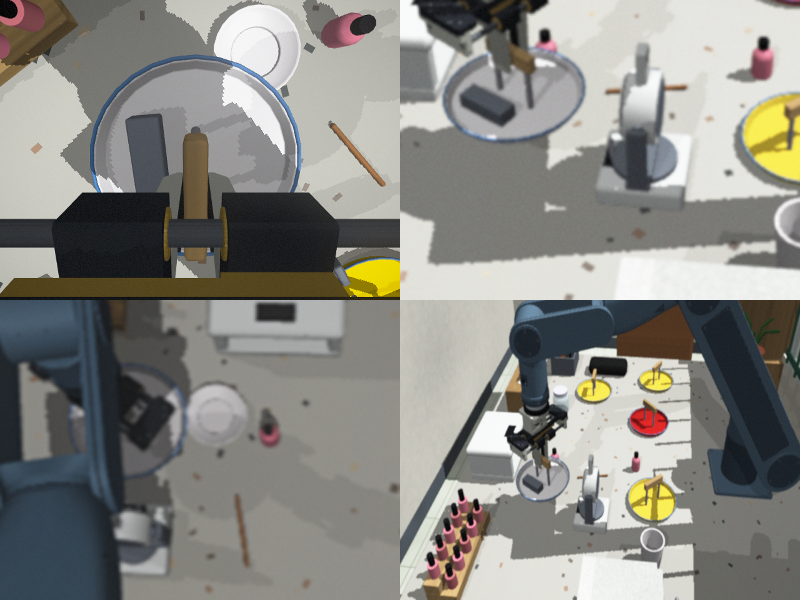

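The final picture shows the tray level at (510,95) in the side crop, with the buffer on it, clear of the upright fan at (640,100) and of everything else. The rim is 5 cm from the grille and the bystanders have not moved.

```bash
python3 -c "
from cell import robot
print(robot.job_done())"
```

```text
the job is handed in; nothing more can be done
None
```

The fan is square with its base and level, and the arm is still holding the tray level with the buffer on it, centred in front of the fan at hub height, rim about 5 cm from the grille and touching nothing; the job is handed in.

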